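# Hang the tool tray on its two pegs and close the keeper

### The job

Hang the plywood tool tray by its two holes on the two empty pegs in the middle of the rail, fully home with its back against the rail and its tray side facing out. Then swing the wooden keeper bar shut across the front of its back plate, and leave the can and the red box on the shelf where they are.

Things in the scene. Friction and masses are not known exactly. Their poses are not given: they have to be found in the camera images.
- holder_grip (a point): Loose plywood tool tray, 0.25-0.5 kg, standing upright: back plate 160 mm wide, 165 mm high, 10 mm thick; open tray 70 mm deep, 40 mm high at the front of its foot. This point: mid-width, mid-thickness of the plate, 14 mm below its top, 151 mm above the underside; pinch here from above across the thickness. x = square to the plate from tray side to back, y = along its width to the left, z = up
- hole_left (a point): Centre of the left (+y) round through hole of the back plate, 24 mm in diameter, in mid-thickness of the plate, 65 mm below its top edge and 50 mm from its middle; the hole's axis is x. Axes as holder_grip.
- hole_right (a point): The same for the right (-y) hole, 100 mm from the left one.
- peg_left (a point): Root of the left (+y) empty wooden peg, where its axis meets the rail's front face. The peg is 14 mm thick, round-ended, stands 55 mm out of the rail (to -x, the robot's side) and slopes up 12 degrees (tip 12 mm higher). x = square into the rail, y = along the rail to the left, z = up. The rail reaches from 75 mm below to 12 mm above this point; nothing stands above or behind it here
- peg_right (a point): The same for the right (-y) empty peg, 100 mm from the left one.
- keeper_pivot (a point): Upright pivot axis of the keeper, at half height of its bar: on a bracket on the rail, 150 mm left of the middle between the two pegs, 20 mm in front of the rail's face, 36 mm above the peg roots. Axes as peg_left. The bar is 170 mm long from the pivot, 12 mm thick, 16 mm high, swings level and passes above the peg tips
- keeper_end (a point): Free end of the keeper bar, on its centre line, 170 mm from the pivot.
- keeper (a joint): Keeper angle, rad: 0 = shut (its stop; bar along the rail pointing right, rear face 4 mm in front of a plate that is fully home), 1.57 = pointing straight out from the rail to the robot's side, 2.3 = swung away to the left. Stays where it is left (friction 0.06 N m, under 1 N at the end); no spring
- can: Closed black lubricant can with a pale metal top, 60 mm in diameter, 105 mm high, upright on the plank shelf to one side of the pegs; origin at the centre of its underside. Not to be moved.
- redbox: Small red plastic box with a swing door, 70 x 85 x 80 mm high, on the plank shelf on the other side of the pegs; origin at the centre of its underside. Not to be moved.
- frame: Fixed pole frame: the rail between two round poles (840 mm apart, 330 mm high), a plank shelf 20 mm high below it, its front edge 45 mm in front of the rail. Dipper (330 mm left of the middle), scoop and hook spanner (260 and 350 mm right) hang fixed on other pegs. Origin: table level under the middle of the rail's front face; x = into the rail, y = left
Things that resemble listed ones, but are neither listed nor needed, are in the scene too. What is shaped like the part that bears holder_grip but pink is not meant.

How it is judged:
On the way, in this order (a step that is already met when the one before it is completed fails the run):
1. the tray is on both pegs while the keeper is still open (distance between hole_left and peg_left below 0.035 m and distance between hole_right and peg_right below 0.035 m and value of joint keeper above 0.8 rad), for 0.2 s.
2. the keeper is shut in front of the hung tray (value of joint keeper below 0.12 rad and distance between hole_left and peg_left below 0.017 m and distance between hole_right and peg_right below 0.017 m), for 0.2 s.
At the end, for the whole second after the job is handed in: Both hole centres lie within 17 mm of the roots of their pegs (the plate threaded on both and home against the rail), the plate hangs upright within 0.15 rad, the keeper is shut to less than 0.12 rad, and can and red box stand within 30 mm of where they were (all of step 2 and angle between the z axis of holder_grip and the z axis of peg_left, either way round below 0.15 rad and distance of each of can, redbox from where it was at the start of the episode below 0.03 m); the robot touches nothing.
It fails at once if the can or the red box is pushed more than 30 mm or tipped (distance of any of can, redbox from where it was at the start of the episode above 0.03 m or angle between any of can, redbox's own z axis and vertical above 0.4 rad).
It also fails if it takes over 64 s, if anything falls off the work surface, if the arm or the gripper's body presses on something with over 40 N, if the wrist force passes 120 N, or if a joint passes its speed limit or range.

### The arm

A 7-joint arm with a two-finger parallel gripper is mounted at the origin on the work surface. World frame = base frame: x ahead of the robot, y to its left, z up, the work surface at z = 0. Lengths are in m, angles in rad, forces in N, time in s.
With the tool pointing down it reaches from about 0.425 to 0.95 m from the base axis. Payload 4.7 kg.
Tool frame: the origin (TCP) lies on the centre line of the jaws, within the pads' length; the fingertips stand 25 mm ahead of it and the grasp point (between the pads) lies 6 mm ahead of it; z points along the fingers, y is the line along which they close (so a half turn about z gives the same grasp; the last joint's range is limited). The gripper opens to 87 mm and grips with 3 to 60 N. Pads are 19 mm wide; open, the fingers measure 117 mm over their backs; the gripper's body (75 mm by 190 mm) begins 51 mm behind the grasp point.
Start: joints at [-1.351, 0.469, -0.049, 1.532, 0.024, 1.141, -0.082], TCP at [0.166, 0.654, 0.248] pointing down, gripper open.
Joint ranges: [-2.59, 2.59], [-0.33, 1.99], [-1.39, 1.29], [0.1, 2.45], [-1.04, 4.18], [0.21, 1.99], [-2.66, 2.66]. Speed limits (rad/s): [2.57, 2.57, 3.14, 3.14, 3.14, 3.14, 3.14].

### API

Orientations are given as a unit quaternion [w, x, y, z].
In Python, from bench import manip gives the robot as it stands.
- The arm moves only by the shell command python3 -m crank 'ROWS' [FORCE]. ROWS is JSON, a list of rows, each an object of numbers: "fingers": the gripper command: -1 is shut, 1 is fully open, values between are in proportion; "dx", "dy", "dz": the shift along the tool's x, y, z as a fraction of full scale; "ax", "ay", "az": the turn, a rotation vector about the tool's x, y, z as a fraction of full scale. In form: [{"fingers": .., "dx": .., "dy": .., "dz": .., "ax": .., "ay": .., "az": ..}, ...]. A call has 1 to 8 rows; each row is the pose to reach, as a shift and turn from the pose commanded when the call began, along the tool's axes at that moment; what a row does not reach only later rows make up. Full scale, the value 1, is 60 cm for a shift and 1.5 rad for a turn. A row lasts 1/10 s, in which the tool goes at most 50 mm and 8.59 degrees, less where a joint would pass 70% of its speed; a pose out of reach is approached as far as the arm can. A call with a number of a shift or a turn outside -1 to 1 is refused whole. A call with a gripper value outside its range is refused whole. The fingers move at their own pace and stop on an object; FORCE is the grip in N (left out, the last holds). Time passes only in rows, so rows that repeat a pose let the fingers close. It gives the time, the measured TCP pose, the force, the opening and the grip force at its end, in the units of the state.
- manip.read_state(): the state, without advancing time (a new reading comes with each control period).
- manip.get_image(name): name is "scene" or "top" or "wrist"; returns a dict with "frame" (384x512x3 uint8, red, green, blue), "mtx" (3x3 intrinsics, pixels), "rvec" (rotation vector, rad) and "tvec" (3), from world to camera coordinates, as OpenCV has them. Camera axes: x right, y down, z forward; pixel columns grow to the right and rows downward; lengths in m; the calibration is good to about 2 mm. A picture is of the moment at which its call begins. There is no depth.
- manip.close_job(): hands the job in; it is judged then, once.
The state is a dict: "time": time; "joint_positions": joint angles; "qd": joint speeds; "joint_torque": joint torques, N m; "position": TCP position; "orientation": TCP orientation; "contact_force": force on the tool from outside, world axes, zero at the start; "moment": the same for the moment, N m; "finger_gap": finger opening in m; "finger_force": force on a finger pad.
Only numpy, scipy, OpenCV 4.12 (cv2) and the standard library are available. Lean on these libraries where they do the work, as an engineer would, in place of code of your own. Each camera call takes 0.05 s, during which the arm holds its last target. There are 200 camera calls.

## Working session

There is one attempt and no reset: what is moved stays moved. The work goes in short steps, Python scripts to look and compute and a shell command to move; the robot and the scene stay as the last step left them, time stands still between calls to the robot, and variables do not carry over. Pictures are saved under pics/ and viewed, at most 10 in all, crops included, and the job is handed in when it is done.

```bash
mkdir -p pics
cat > h.py <<'E'
import numpy as np, cv2
from bench import manip
from scipy.spatial.transform import Rotation as R
def snap(n,f=None):
    d=manip.get_image(n)
    np.savez(f'{n}.npz',**d)
    if f: cv2.imwrite('pics/'+f,cv2.cvtColor(np.asarray(d['frame']),cv2.COLOR_RGB2BGR))
    return d
def ray(d,u,v):
    M,_=cv2.Rodrigues(np.array(d['rvec'],float)); t=np.array(d['tvec'],float).ravel()
    p=np.linalg.inv(d['mtx'])@np.array([u,v,1.]); return -M.T@t, M.T@p
def onz(d,u,v,z):
    o,r=ray(d,u,v); return o+r*(z-o[2])/r[2]
def tri(d1,p1,d2,p2):
    o1,r1=ray(d1,*p1);o2,r2=ray(d2,*p2)
    s=np.linalg.lstsq(np.c_[r1,-r2],o2-o1,rcond=None)[0]
    a,b=o1+s[0]*r1,o2+s[1]*r2; return (a+b)/2,np.linalg.norm(a-b)
def proj(d,P):
    return cv2.projectPoints(np.array(P,float).reshape(-1,3),np.array(d['rvec'],float),np.array(d['tvec'],float),np.array(d['mtx']),None)[0].reshape(-1,2)
def pose():
    s=manip.read_state();q=s['orientation'];return np.array(s['position']),R.from_quat([q[1],q[2],q[3],q[0]]),s
E
python3 - <<'E'
from h import *
a=snap('scene');b=snap('top')
for n,d in (('scene',a),('top',b)):
    o,_=ray(d,0,0);print(n,o.round(3))
    cv2.imwrite(f'pics/{n}0.png',cv2.cvtColor(cv2.resize(d['frame'],(800,600),interpolation=cv2.INTER_CUBIC),cv2.COLOR_RGB2BGR))
p,r,s=pose();print(p,r.as_matrix().round(3),s['time'])
E
```

```text
scene [ 1.351 -0.144  1.078]
top [ 0.303 -0.076  1.191]
[0.16608324 0.65372855 0.24658498] [[-0.969  0.246 -0.   ]
 [ 0.246  0.969 -0.002]
 [-0.    -0.002 -1.   ]] 0.1
```

View pics/scene0.png

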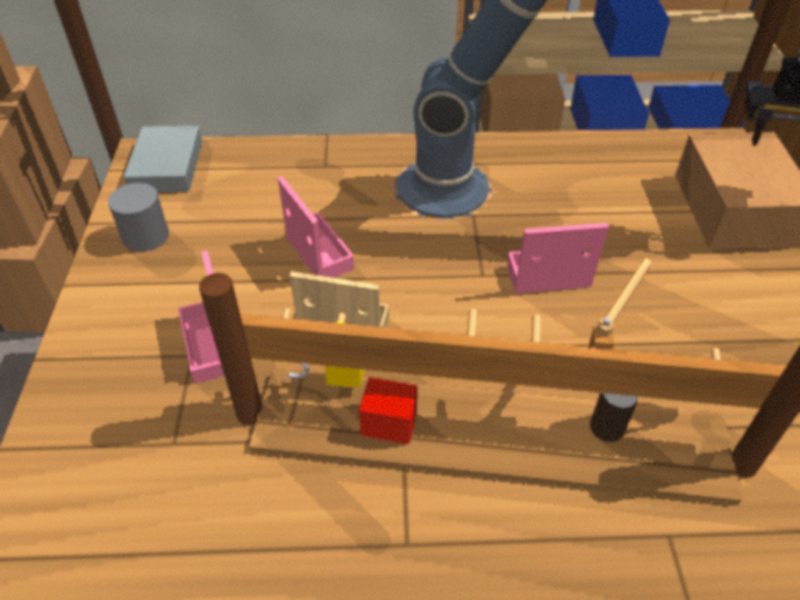

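View pics/top0.png

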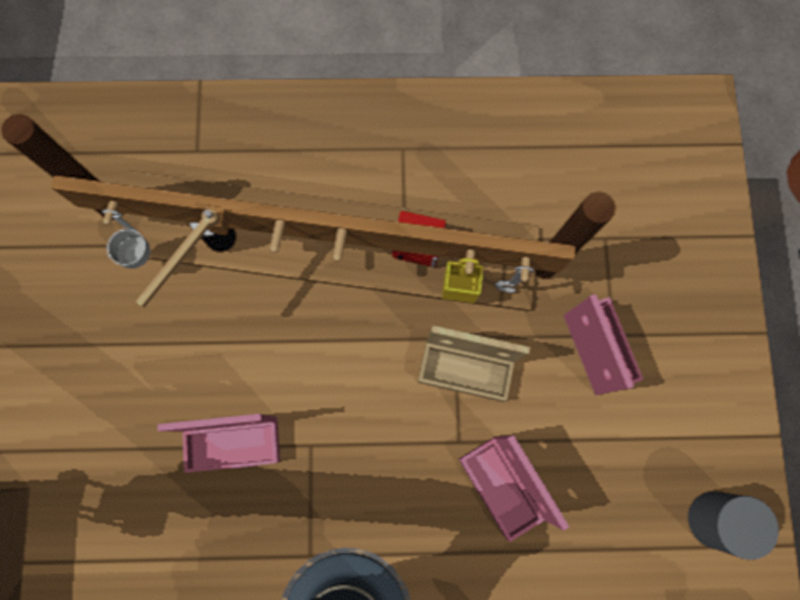

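Candidates (scene picture, 800x600 px): plywood tray (335,300); pink trays (315,230), (560,258), (203,335). Only the plywood one has the right colour. In the top picture it's at (473,362), with its plate toward the rail. Empty pegs are at top (277,235) and (340,245), and the keeper runs from (208,218) to (140,300). Next, one close crop.

Run:
```python
from h import *
a=dict(np.load('scene.npz'));b=dict(np.load('top.npz'))
def crop(d,x,y,w,h,s): return cv2.cvtColor(cv2.resize(d['frame'][y:y+h,x:x+w],(w*s,h*s),interpolation=cv2.INTER_CUBIC),cv2.COLOR_RGB2BGR)
c=np.zeros((600,800,3),np.uint8)
c[:300,:400]=crop(b,260,200,80,60,5)   # tray top
c[:300,400:]=crop(a,175,165,80,60,5)   # tray scene
c[300:,:400]=crop(b,80,115,160,120,5)[100:400,0:400]*0+crop(b,160,120,80,60,5)
c[300:,400:]=crop(a,280,180,80,60,5)
cv2.imwrite('pics/crop1.png',c)
```

```text
(no output)
```

View pics/crop1.png

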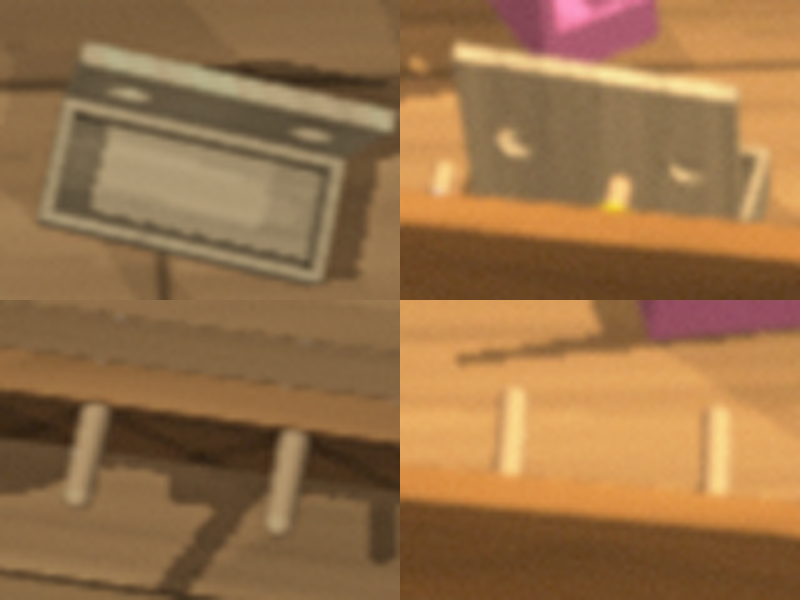

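The crop confirms the choice: plywood, two holes, back plate towards the rail (plate top corners at crop (85,43)-(395,112)). The peg tips show clearly in both views.

```bash
cat > m1.py <<'E'
from h import *
a=dict(np.load('scene.npz'));b=dict(np.load('top.npz'))
T=lambda x,y:(260+x/5-.4,200+y/5-.4); S=lambda x,y:(175+(x-400)/5-.4,165+y/5-.4)
PT=lambda x,y:(160+x/5-.4,120+(y-300)/5-.4); PS=lambda x,y:(280+(x-400)/5-.4,180+(y-300)/5-.4)
B=lambda x,y:(x*.64-.2,y*.64-.2)
# plate at z .165
c=[onz(b,*T(*p),.165) for p in ((83,43),(396,112),(80,63),(391,130))]
for p in c: print('plate',p.round(4))
ym=((c[0]-c[1])+(c[2]-c[3])); print('yaw',np.degrees(np.arctan2(-ym[0],ym[1])),'w',np.linalg.norm(c[0]-c[1]),np.mean(c,0).round(4))
cs=[onz(a,*S(*p),.165) for p in ((455,45),(738,88),(458,62),(737,102))]
for p in cs: print('plateS',p.round(4))
print(np.mean(cs,0).round(4))
l=tri(b,PT(77,503),a,PS(718,406));r=tri(b,PT(278,531),a,PS(514,389))
print('tips',l,r,np.linalg.norm(l[0]-r[0]))
y=l[0]-r[0];yaw=np.arctan2(-y[0],y[1]);print('yaw',np.degrees(yaw))
print('keeper end/piv',tri(b,B(140,300),a,B(648,262)),tri(b,B(208,215),a,B(607,322)))
E
python3 m1.py
```

```text
plate [ 0.4819 -0.1536  0.165 ]
plate [ 0.4438 -0.3104  0.165 ]
plate [ 0.4717 -0.1518  0.165 ]
plate [ 0.4347 -0.3073  0.165 ]
yaw -13.509398006456363 w 0.16134648529433918 [ 0.458  -0.2308  0.165 ]
plateS [ 0.4355 -0.3077  0.165 ]
plateS [ 0.4735 -0.1522  0.165 ]
plateS [ 0.4487 -0.3052  0.165 ]
plateS [ 0.484  -0.1529  0.165 ]
[ 0.4604 -0.2295  0.165 ]
tips (array([0.59637564, 0.0955039 , 0.21808051]), np.float64(0.0018212343327881023)) (array([ 0.58076959, -0.003273  ,  0.21703428]), np.float64(0.0005948322349918852)) 0.10000759679832753
yaw -8.978110976004842
keeper end/piv (array([0.51436328, 0.28854346, 0.24660532]), np.float64(0.0015450168077433758)) (array([0.64460206, 0.19038874, 0.25091587]), np.float64(0.0009017343246812344))
```

```bash
cat >> h.py <<'E'
def go(pos,yaw,p=None,r=None):
    """row from current pose: yaw=deg of direction of tool y in world, tool down"""
    if p is None: p,r,s=pose()
    y=np.array([np.cos(np.radians(yaw)),np.sin(np.radians(yaw)),0]);z=np.array([0,0,-1.]);x=np.cross(y,z)
    t=R.from_matrix(np.c_[x,y,z])
    d=r.inv().apply(np.array(pos)-p)/.6; w=(r.inv()*t).as_rotvec()/1.5
    print('d',d.round(4),'a',w.round(4))
    return np.array(pos),t
E
python3 - <<'E'
from h import *
p,t=go([.45,.3,.33],30)
go([.459,-.230,.33],-13.5,p,t)
E
```

```text
d [-0.6038 -0.4551 -0.1382] a [-1.100e-03  5.000e-04  5.323e-01]
d [-0.7725 -0.4287  0.    ] a [0.     0.     0.5061]
```

```bash
R='x'; python3 -m crank '[{"fingers":1,"dx":0,"dy":0,"dz":-0.138,"ax":0,"ay":0,"az":0.2},{"fingers":1,"dx":0,"dy":0,"dz":-0.138,"ax":0,"ay":0,"az":0.2},{"fingers":1,"dx":-0.604,"dy":-0.455,"dz":-0.138,"ax":0,"ay":0,"az":0.532},{"fingers":1,"dx":-0.604,"dy":-0.455,"dz":-0.138,"ax":0,"ay":0,"az":0.532},{"fingers":1,"dx":-0.604,"dy":-0.455,"dz":-0.138,"ax":0,"ay":0,"az":0.532},{"fingers":1,"dx":-0.604,"dy":-0.455,"dz":-0.138,"ax":0,"ay":0,"az":0.532},{"fingers":1,"dx":-0.604,"dy":-0.455,"dz":-0.138,"ax":0,"ay":0,"az":0.532},{"fingers":1,"dx":-0.604,"dy":-0.455,"dz":-0.138,"ax":0,"ay":0,"az":0.532}]' 25; python3 -c "
from h import *
go([.45,.3,.33],30);go([.459,-.230,.33],-13.5)"
```

```text
time: 0.9
position: [0.3548, 0.4183, 0.3301]
orientation: [-0.0, 0.5, 0.866, -0.0]
contact_force: [0.1, 0.5, 0.5]
finger_gap: 0.0873
finger_force: 0.0
d [-2.502e-01  3.870e-02  1.000e-04] a [-0.0003  0.      0.0004]
d [-1.0224e+00 -3.9040e-01  3.0000e-04] a [-2.000e-04  1.000e-04  5.065e-01]
```

```bash
python3 -m crank '[{"fingers":1,"dx":-0.25,"dy":0.039,"dz":0,"ax":0,"ay":0,"az":0},{"fingers":1,"dx":-0.25,"dy":0.039,"dz":0,"ax":0,"ay":0,"az":0},{"fingers":1,"dx":-0.25,"dy":0.039,"dz":0,"ax":0,"ay":0,"az":0},{"fingers":1,"dx":-0.972,"dy":-0.362,"dz":0,"ax":0,"ay":0,"az":0.506},{"fingers":1,"dx":-0.972,"dy":-0.362,"dz":0,"ax":0,"ay":0,"az":0.506},{"fingers":1,"dx":-0.972,"dy":-0.362,"dz":0,"ax":0,"ay":0,"az":0.506},{"fingers":1,"dx":-0.972,"dy":-0.362,"dz":0,"ax":0,"ay":0,"az":0.506},{"fingers":1,"dx":-0.972,"dy":-0.362,"dz":0,"ax":0,"ay":0,"az":0.506}]'; python3 -c "
from h import *
go([.459,-.230,.33],-13.5)"
```

```text
time: 1.7
position: [0.4523, 0.0515, 0.3301]
orientation: [-0.0, 0.784, 0.621, 0.0]
contact_force: [0.9, -0.4, -0.1]
finger_gap: 0.087
finger_force: 0.0
d [-0.4541  0.1187 -0.    ] a [-0.0003 -0.0002  0.0024]
```

```bash
python3 -m crank '[{"fingers":1,"dx":-0.454,"dy":0.119,"dz":0,"ax":0,"ay":0,"az":0.002},{"fingers":1,"dx":-0.454,"dy":0.119,"dz":0,"ax":0,"ay":0,"az":0.002},{"fingers":1,"dx":-0.454,"dy":0.119,"dz":0,"ax":0,"ay":0,"az":0.002},{"fingers":1,"dx":-0.454,"dy":0.119,"dz":0,"ax":0,"ay":0,"az":0.002},{"fingers":1,"dx":-0.454,"dy":0.119,"dz":0,"ax":0,"ay":0,"az":0.002},{"fingers":1,"dx":-0.454,"dy":0.119,"dz":0,"ax":0,"ay":0,"az":0.002},{"fingers":1,"dx":-0.454,"dy":0.119,"dz":0,"ax":0,"ay":0,"az":0.002},{"fingers":1,"dx":-0.454,"dy":0.119,"dz":0,"ax":0,"ay":0,"az":0.002}]'; python3 -c "
from h import *
d=snap('wrist','w1.png')
P=np.array([.459,-.230,.165]);y=np.array([.2334,.9724,0]);x=np.array([.9724,-.2334,0])
print(proj(d,[P,P+.08*y,P-.08*y,P+.005*x,P-.005*x]).round(1));print(pose()[0])"
```

```text
time: 2.5
position: [0.4611, -0.228, 0.3298]
orientation: [-0.001, 0.784, 0.621, -0.0]
contact_force: [-0.2, 0.7, -0.3]
finger_gap: 0.0869
finger_force: 0.0
[[255.3 186.4]
 [255.6 108.2]
 [255.  254.7]
 [260.  186.4]
 [250.6 186.4]]
[ 0.46150833 -0.22684324  0.32981761]
```

View pics/w1.png

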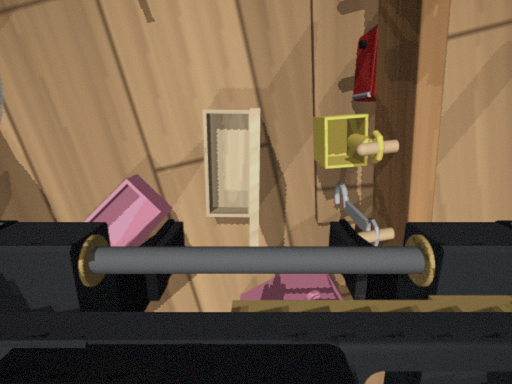

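The wrist view shows the plate top at columns 250-260, from row 109 down. That matches my prediction. Descend and grip.

```bash
python3 -c "
from h import *
go([.459,-.230,.157],-13.5)"
```

```text
d [-0.0063 -0.0025  0.288 ] a [-0.0008 -0.0005  0.005 ]
```

```bash
python3 -m crank '[{"fingers":1,"dx":-0.005,"dy":-0.002,"dz":0.1,"ax":0,"ay":0,"az":0.003},{"fingers":1,"dx":-0.005,"dy":-0.002,"dz":0.16,"ax":0,"ay":0,"az":0.003},{"fingers":1,"dx":-0.005,"dy":-0.002,"dz":0.21,"ax":0,"ay":0,"az":0.003},{"fingers":1,"dx":-0.005,"dy":-0.002,"dz":0.25,"ax":0,"ay":0,"az":0.003},{"fingers":1,"dx":-0.005,"dy":-0.002,"dz":0.288,"ax":0,"ay":0,"az":0.003},{"fingers":1,"dx":-0.005,"dy":-0.002,"dz":0.288,"ax":0,"ay":0,"az":0.003},{"fingers":0,"dx":-0.005,"dy":-0.002,"dz":0.288,"ax":0,"ay":0,"az":0.003},{"fingers":-0.5,"dx":-0.005,"dy":-0.002,"dz":0.288,"ax":0,"ay":0,"az":0.003}]' 30
python3 -m crank '[{"fingers":-1,"dx":0,"dy":0,"dz":0},{"fingers":-1,"dx":0,"dy":0,"dz":0},{"fingers":-1,"dx":0,"dy":0,"dz":0},{"fingers":-1,"dx":0,"dy":0,"dz":0},{"fingers":-1,"dx":0,"dy":0,"dz":0},{"fingers":-1,"dx":0,"dy":0,"dz":0}]' 30
```

```text
time: 3.35
position: [0.4607, -0.2302, 0.1588]
orientation: [0.001, 0.784, 0.62, 0.001]
contact_force: [-0.1, -0.5, 0.3]
finger_gap: 0.0778
finger_force: 0.0$[0]: bad value
```

```bash
python3 -m crank '[{"fingers":-1,"dx":0,"dy":0,"dz":0.003,"ax":0,"ay":0,"az":0},{"fingers":-1,"dx":0,"dy":0,"dz":0.003,"ax":0,"ay":0,"az":0},{"fingers":-1,"dx":0,"dy":0,"dz":0.003,"ax":0,"ay":0,"az":0},{"fingers":-1,"dx":0,"dy":0,"dz":0.003,"ax":0,"ay":0,"az":0},{"fingers":-1,"dx":0,"dy":0,"dz":0.003,"ax":0,"ay":0,"az":0},{"fingers":-1,"dx":0,"dy":0,"dz":0.003,"ax":0,"ay":0,"az":0},{"fingers":-1,"dx":0,"dy":0,"dz":0.003,"ax":0,"ay":0,"az":0},{"fingers":-1,"dx":0,"dy":0,"dz":0.003,"ax":0,"ay":0,"az":0}]' 40
```

```text
time: 4.15
position: [0.4597, -0.2306, 0.1557]
orientation: [-0.0, 0.785, 0.62, 0.0]
contact_force: [0.2, 0.3, 0.1]
finger_gap: 0.015
finger_force: 0.0
```

```bash
python3 -m crank '[{"fingers":-1,"dx":0,"dy":0,"dz":0,"ax":0,"ay":0,"az":0},{"fingers":-1,"dx":0,"dy":0,"dz":0,"ax":0,"ay":0,"az":0},{"fingers":-1,"dx":0,"dy":0,"dz":0,"ax":0,"ay":0,"az":0},{"fingers":-1,"dx":0,"dy":0,"dz":-0.05,"ax":0,"ay":0,"az":0},{"fingers":-1,"dx":0,"dy":0,"dz":-0.1,"ax":0,"ay":0,"az":0},{"fingers":-1,"dx":0,"dy":0,"dz":-0.15,"ax":0,"ay":0,"az":0},{"fingers":-1,"dx":0,"dy":0,"dz":-0.203,"ax":0,"ay":0,"az":0},{"fingers":-1,"dx":0,"dy":0,"dz":-0.203,"ax":0,"ay":0,"az":0}]' 40; python3 -c "
from h import *
p,t=go([.475,.03,.277],-9)
n=np.array([.988,-.156,0]);C=np.array([.643,.0375,.2587])
go(C-.085*n+[0,0,.018],-9,p,t)"
```

```text
time: 4.95
position: [0.4617, -0.2318, 0.2807]
orientation: [0.003, 0.785, 0.62, 0.003]
contact_force: [0.7, -0.3, -3.7]
finger_gap: 0.0094
finger_force: 40.0
d [ 0.4297 -0.0794  0.0055] a [ 0.0055  0.0003 -0.0509]
d [0.0561 0.1329 0.0005] a [0. 0. 0.]
```

```bash
python3 -m crank '[{"fingers":-1,"dx":0.05,"dy":-0.01,"dz":0.003,"ax":0,"ay":0,"az":-0.05},{"fingers":-1,"dx":0.11,"dy":-0.02,"dz":0.003,"ax":0,"ay":0,"az":-0.05},{"fingers":-1,"dx":0.18,"dy":-0.04,"dz":0.003,"ax":0,"ay":0,"az":-0.05},{"fingers":-1,"dx":0.25,"dy":-0.05,"dz":0.003,"ax":0,"ay":0,"az":-0.05},{"fingers":-1,"dx":0.32,"dy":-0.06,"dz":0.003,"ax":0,"ay":0,"az":-0.05},{"fingers":-1,"dx":0.38,"dy":-0.07,"dz":0.003,"ax":0,"ay":0,"az":-0.05},{"fingers":-1,"dx":0.43,"dy":-0.08,"dz":0.003,"ax":0,"ay":0,"az":-0.05},{"fingers":-1,"dx":0.43,"dy":-0.08,"dz":0.003,"ax":0,"ay":0,"az":-0.05}]' 40; python3 -c "
from h import *
n=np.array([.988,-.156,0]);C=np.array([.643,.0375,.2587])
go(C-.085*n+[0,0,.018],-9)"
```

```text
time: 5.75
position: [0.4716, 0.0372, 0.2736]
orientation: [-0.002, 0.758, 0.652, -0.001]
contact_force: [0.7, -0.1, -4.5]
finger_gap: 0.0099
finger_force: 40.0
d [ 0.044   0.1406 -0.0056] a [-0.0022 -0.0006  0.0049]
```

```bash
python3 -m crank '[{"fingers":-1,"dx":0.01,"dy":0.04,"dz":-0.005,"ax":0,"ay":0,"az":0.0},{"fingers":-1,"dx":0.02,"dy":0.08,"dz":-0.005,"ax":0,"ay":0,"az":0},{"fingers":-1,"dx":0.04,"dy":0.12,"dz":-0.005,"ax":0,"ay":0,"az":0},{"fingers":-1,"dx":0.044,"dy":0.14,"dz":-0.005,"ax":0,"ay":0,"az":0},{"fingers":-1,"dx":0.044,"dy":0.14,"dz":-0.005,"ax":0,"ay":0,"az":0},{"fingers":-1,"dx":0.044,"dy":0.14,"dz":-0.005,"ax":0,"ay":0,"az":0},{"fingers":-1,"dx":0.044,"dy":0.14,"dz":-0.005,"ax":0,"ay":0,"az":0},{"fingers":-1,"dx":0.044,"dy":0.14,"dz":-0.005,"ax":0,"ay":0,"az":0}]' 40; python3 -c "
from h import *
n=np.array([.988,-.156,0]);y=np.array([.156,.988,0]);C=np.array([.643,.0375,.2587])
go(C-.085*n+[0,0,.018],-9)
a=snap('scene');b=snap('top');w=snap('wrist')
def cr(d,x,y,w,h): return cv2.cvtColor(cv2.resize(d['frame'][y:y+h,x:x+w],(400,300),interpolation=cv2.INTER_CUBIC),cv2.COLOR_RGB2BGR)
c=np.vstack([np.hstack([cr(a,270,160,100,75),cr(b,150,120,100,75)]),np.hstack([cr(w,0,0,512,384),cr(a,200,130,200,150)])])
cv2.imwrite('pics/c2.png',c)
p,r,s=pose();H=p-[0,0,.0557]
Y=r.apply([1,0,0]);Y=Y if Y[1]>0 else -Y
for n_,d in(('scene',a),('top',b)): print(n_,proj(d,[H+.05*Y,H-.05*Y,H+[0,0,.065]+.08*Y,H+[0,0,.065]-.08*Y]).round(1).tolist())
print(p,Y)
"
```

```text
time: 6.55
position: [0.5588, 0.044, 0.2788]
orientation: [-0.0, 0.761, 0.649, 0.0]
contact_force: [0.2, -0.4, -4.0]
finger_gap: 0.0096
finger_force: 40.0
d [ 0.0111 -0.0014  0.0035] a [-0.0004 -0.0005 -0.0012]
scene [[340.5, 190.8], [300.6, 187.1], [356.7, 173.5], [290.1, 167.6]]
top [[174.8, 171.1], [215.7, 176.8], [156.8, 161.8], [226.6, 171.5]]
[0.55936059 0.04432769 0.27898016] [1.57776909e-01 9.87474504e-01 7.42188851e-04]
```

View pics/c2.png

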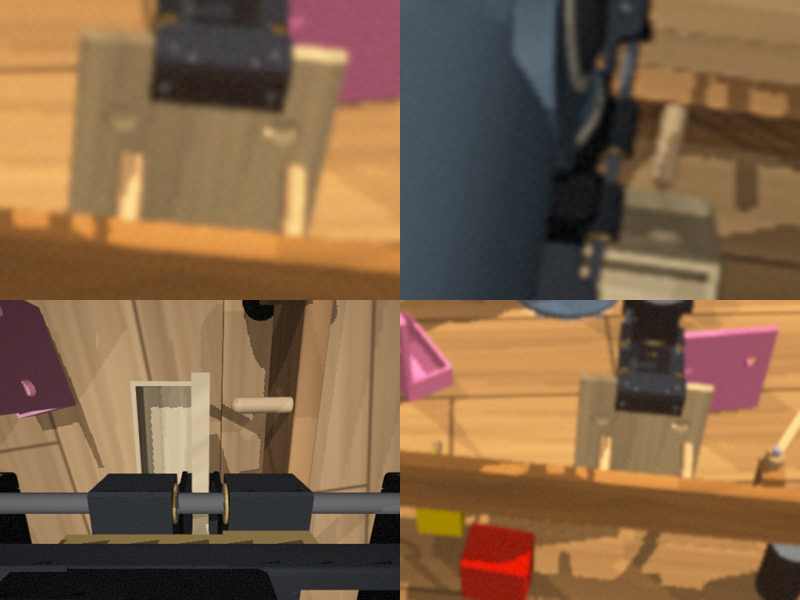

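Corners and holes land where predicted in the scene view; the plate needs about 7 mm left. Correct that, then go halfway along the pegs while watching the force.

```bash
python3 -m crank '[{"fingers":-1,"dx":0.006,"dy":0,"dz":0.001,"ax":0,"ay":0,"az":0},{"fingers":-1,"dx":0.011,"dy":0,"dz":0.002,"ax":0,"ay":0,"az":-0.001},{"fingers":-1,"dx":0.011,"dy":0.01,"dz":0.004,"ax":0,"ay":0,"az":-0.001},{"fingers":-1,"dx":0.011,"dy":0.02,"dz":0.006,"ax":0,"ay":0,"az":-0.001},{"fingers":-1,"dx":0.011,"dy":0.03,"dz":0.008,"ax":0,"ay":0,"az":-0.001},{"fingers":-1,"dx":0.011,"dy":0.035,"dz":0.009,"ax":0,"ay":0,"az":-0.001},{"fingers":-1,"dx":0.011,"dy":0.035,"dz":0.009,"ax":0,"ay":0,"az":-0.001},{"fingers":-1,"dx":0.011,"dy":0.035,"dz":0.009,"ax":0,"ay":0,"az":-0.001}]' 40; python3 -c "
from h import *
n=np.array([.988,-.156,0]);C=np.array([.643,.0375,.2597])
for i in range(1):
  p,r,s=pose();print(p,s['contact_force'],s['moment'])
for s in (.063,.03,.006):go(C-s*n+[0,0,.2126*s],-9)"
```

```text
time: 7.5
position: [0.5815, 0.0474, 0.2731]
orientation: [-0.0, 0.76, 0.649, -0.0]
contact_force: [0.5, 0.4, -4.8]
finger_gap: 0.0096
finger_force: 40.0
[0.58150451 0.0473892  0.2731481 ] [ 0.48847802  0.39778995 -4.81790827] [-0.07157833 -0.06543009  0.01940584]
d [-0.0003 -0.0012  0.0001] a [-0.0003  0.0001 -0.0002]
d [-0.0003  0.0538  0.0118] a [-0.0003  0.0001 -0.0002]
d [-0.0002  0.0938  0.0202] a [-0.0003  0.0001 -0.0002]
```

```bash
python3 -m crank '[{"fingers":-1,"dx":0,"dy":0.01,"dz":0.002,"ax":0,"ay":0,"az":0},{"fingers":-1,"dx":0,"dy":0.02,"dz":0.004,"ax":0,"ay":0,"az":0},{"fingers":-1,"dx":0,"dy":0.03,"dz":0.0065,"ax":0,"ay":0,"az":0},{"fingers":-1,"dx":0,"dy":0.03,"dz":0.0065,"ax":0,"ay":0,"az":0}]' 40; python3 -c "
from h import *
n=np.array([.988,-.156,0]);C=np.array([.643,.0375,.2597])
p,r,s=pose();print(p,s['contact_force'],s['moment'])
for s in (.03,.006):go(C-s*n+[0,0,.2126*s],-9)
a=snap('scene')
print(proj(a,[p-[0,0,.0557]]))
cv2.imwrite('pics/s3.png',cv2.cvtColor(cv2.resize(a['frame'][150:240,260:380],(800,600),interpolation=cv2.INTER_CUBIC),cv2.COLOR_RGB2BGR))
"
```

```text
time: 7.9
position: [0.6002, 0.0446, 0.2691]
orientation: [0.0, 0.76, 0.649, -0.0]
contact_force: [-0.4, -0.3, -4.2]
finger_gap: 0.0095
finger_force: 40.0
[0.60018806 0.04458027 0.26913861] [-0.39964994 -0.32450105 -4.2051128 ] [-0.0796224  -0.05364579  0.03761223]
d [-0.0005  0.0223  0.0051] a [ 0.0003  0.0004 -0.0001]
d [-0.0005  0.0623  0.0136] a [ 0.0003  0.0004 -0.0001]
[[322.30276735 203.75388716]]
```

View pics/s3.png

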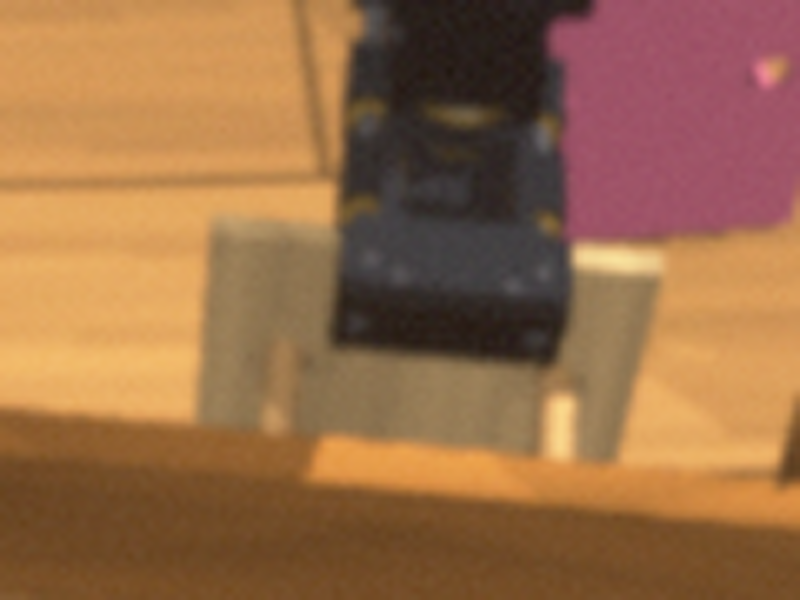

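The pegs pass through both holes with no contact force. Push on to home.

```bash
python3 -m crank '[{"fingers":-1,"dx":0,"dy":0.012,"dz":0.0026,"ax":0,"ay":0,"az":0},{"fingers":-1,"dx":0,"dy":0.024,"dz":0.0052,"ax":0,"ay":0,"az":0},{"fingers":-1,"dx":0,"dy":0.036,"dz":0.008,"ax":0,"ay":0,"az":0},{"fingers":-1,"dx":0,"dy":0.046,"dz":0.0105,"ax":0,"ay":0,"az":0},{"fingers":-1,"dx":0,"dy":0.054,"dz":0.013,"ax":0,"ay":0,"az":0},{"fingers":-1,"dx":0,"dy":0.059,"dz":0.014,"ax":0,"ay":0,"az":0},{"fingers":-1,"dx":0,"dy":0.059,"dz":0.014,"ax":0,"ay":0,"az":0},{"fingers":-1,"dx":0,"dy":0.059,"dz":0.014,"ax":0,"ay":0,"az":0}]' 40; python3 -c "
from h import *
n=np.array([.988,-.156,0]);C=np.array([.643,.0375,.2597])
p,r,s=pose();print(p,s['contact_force'],s['moment'])
for s in (.005,):go(C-s*n+[0,0,.2126*s],-9)"
```

```text
time: 8.75
position: [0.6342, 0.0392, 0.261]
orientation: [-0.0, 0.76, 0.649, -0.0]
contact_force: [1.2, -0.7, -5.2]
finger_gap: 0.0094
finger_force: 40.0
[0.6341511  0.03921561 0.26095814] [ 1.21871496 -0.72089572 -5.23720462] [-0.12163582  0.01508447  0.00649383]
d [-0.0005  0.0067  0.0003] a [-0.0003 -0.      0.    ]
```

```bash
python3 -m crank '[{"fingers":-1,"dx":0,"dy":0.003,"dz":0.002,"ax":0,"ay":0,"az":0},{"fingers":-1,"dx":0,"dy":0.005,"dz":0.004,"ax":0,"ay":0,"az":0},{"fingers":-1,"dx":0,"dy":0.007,"dz":0.006,"ax":0,"ay":0,"az":0},{"fingers":-1,"dx":0,"dy":0.007,"dz":0.006,"ax":0,"ay":0,"az":0},{"fingers":-1,"dx":0,"dy":0.007,"dz":0.006,"ax":0,"ay":0,"az":0}]' 40
```

```text
time: 9.25
position: [0.6364, 0.039, 0.2574]
orientation: [-0.002, 0.76, 0.65, -0.002]
contact_force: [-6.5, 1.1, 1.0]
finger_gap: 0.0097
finger_force: 40.0
```

Contact with the rail (-6.5 N) and the weight is on the pegs. Release and lift.

```bash
python3 -m crank '[{"fingers":-0.3,"dx":0,"dy":0,"dz":0,"ax":0,"ay":0,"az":0},{"fingers":-0.3,"dx":0,"dy":0,"dz":0,"ax":0,"ay":0,"az":0},{"fingers":-0.3,"dx":0,"dy":0,"dz":0,"ax":0,"ay":0,"az":0},{"fingers":-0.3,"dx":0,"dy":0,"dz":0,"ax":0,"ay":0,"az":0},{"fingers":-0.3,"dx":0,"dy":0,"dz":-0.05,"ax":0,"ay":0,"az":0},{"fingers":-0.3,"dx":0,"dy":0,"dz":-0.12,"ax":0,"ay":0,"az":0},{"fingers":-0.3,"dx":0,"dy":0,"dz":-0.2,"ax":0,"ay":0,"az":0},{"fingers":-0.3,"dx":0,"dy":0,"dz":-0.2,"ax":0,"ay":0,"az":0}]' 40
python3 - <<'E'
from h import *
a=snap('scene');w=snap('wrist')
c=np.hstack([cv2.resize(a['frame'][130:280,200:400],(400,300),interpolation=cv2.INTER_CUBIC),cv2.resize(w['frame'],(400,300))])
cv2.imwrite('pics/c4.png',cv2.cvtColor(c,cv2.COLOR_RGB2BGR))
n=np.array([.988,-.156,0]);y=np.array([.156,.988,0]);C=np.array([.643,.0375,.204])
T=C-.005*n+[0,0,.061]
print('pred top ends (scene)',proj(a,[T+.08*y,T-.08*y]).round(1).tolist(),'wrist',proj(w,[T+.08*y,T-.08*y]).round(1).tolist())
print(pose()[0])
E
```

```text
time: 10.05
position: [0.6417, 0.0374, 0.3853]
orientation: [0.004, 0.76, 0.649, 0.006]
contact_force: [1.2, -0.0, 0.1]
finger_gap: 0.0305
finger_force: 0.0
pred top ends (scene) [[358.7, 204.7], [289.8, 198.3]] wrist [[252.6, 104.1], [253.2, 275.7]]
[0.63914209 0.03819142 0.37895716]
```

View pics/c4.png

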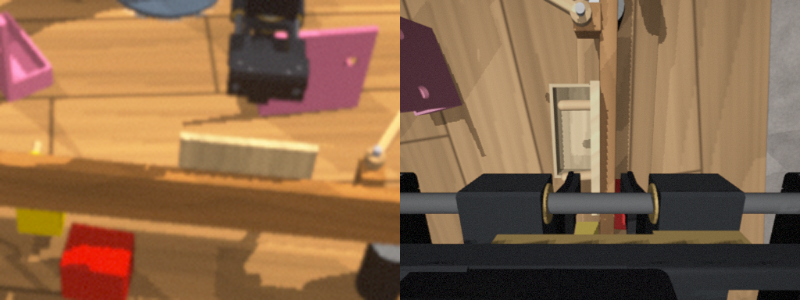

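The tray is home: its plate-top ends, at scene (359,203) and (290,197), match the predicted home pose. Next is the keeper; check clearance to the dipper first.

```bash
cat > k.py <<'E'
from h import *
n=np.array([.988,-.156,0]);y=np.array([.156,.988,0])
C=np.array([.643,.0375,.204]);PV=C+.15*y-.02*n+[0,0,.036]
def tgt(th,r=.15,gap=0.,z=.256):
    u=-np.cos(th)*y-np.sin(th)*n;v=np.sin(th)*y-np.cos(th)*n
    off=.006+.015*abs(np.cos(th))+.010*abs(np.sin(th))+gap
    q=PV+r*u+off*v;q[2]=z;return q
E
python3 - <<'E'
from k import *
b=dict(np.load('top.npz'))
for z in(.06,.1,.15,.2):print(z,onz(b,128*.64,248*.64,z).round(3),onz(b,128*.64,270*.64,z).round(3),onz(b,112*.64,212*.64,z).round(3))
d=snap('top')
e=proj(d,[PV,PV-[.13,-.098,0]]);print(e)
q=tgt(2.06,.15,.012);print('start',q)
p0,r0,_=pose()
a,t=go([.53,.10,.36],-9);a,t=go([q[0],q[1],.36],-9,a,t)
im=d['frame'].copy();f=proj(d,[q-[0,0,.025]])[0];cv2.circle(im,tuple(int(v) for v in f),2,(0,255,0),-1)
cv2.imwrite('pics/t5.png',cv2.cvtColor(cv2.resize(im[110:230,60:220],(800,600),interpolation=cv2.INTER_CUBIC),cv2.COLOR_RGB2BGR))
E
```

```text
0.06 [0.653 0.386 0.06 ] [0.611 0.384 0.06 ] [0.722 0.419 0.06 ]
0.1 [0.64 0.37 0.1 ] [0.6   0.367 0.1  ] [0.707 0.402 0.1  ]
0.15 [0.625 0.349 0.15 ] [0.587 0.347 0.15 ] [0.688 0.38  0.15 ]
0.2 [0.609 0.329 0.2  ] [0.573 0.327 0.2  ] [0.67  0.358 0.2  ]
[[134.63584518 138.09975507]
 [ 90.89532484 191.38414448]]
start [0.54721181 0.30617827 0.256     ]
d [ 0.0729 -0.1945  0.0287] a [ 0.0001 -0.0002  0.    ]
d [ 0.3439 -0.0254  0.    ] a [0. 0. 0.]
```

View pics/t5.png

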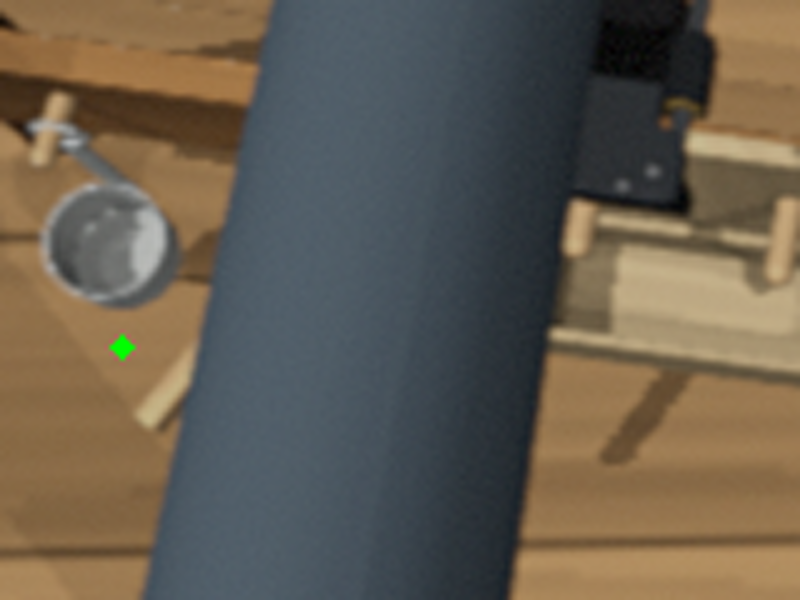

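The start point (green, (122,347)) is clear of both bar and dipper bowl. Move there at height with the fingers shut, then lower.

```bash
python3 -m crank '[{"fingers":-1,"dx":0.073,"dy":-0.194,"dz":0.02,"ax":0,"ay":0,"az":0},{"fingers":-1,"dx":0.073,"dy":-0.194,"dz":0.02,"ax":0,"ay":0,"az":0},{"fingers":-1,"dx":0.073,"dy":-0.194,"dz":0.02,"ax":0,"ay":0,"az":0},{"fingers":-1,"dx":0.417,"dy":-0.22,"dz":0.02,"ax":0,"ay":0,"az":0},{"fingers":-1,"dx":0.417,"dy":-0.22,"dz":0.02,"ax":0,"ay":0,"az":0},{"fingers":-1,"dx":0.417,"dy":-0.22,"dz":0.02,"ax":0,"ay":0,"az":0},{"fingers":-1,"dx":0.417,"dy":-0.22,"dz":0.02,"ax":0,"ay":0,"az":0},{"fingers":-1,"dx":0.417,"dy":-0.22,"dz":0.02,"ax":0,"ay":0,"az":0}]' 10; python3 -c "
from k import *
go(tgt(2.06,.15,.012),-9)"
```

```text
time: 11.0
position: [0.5444, 0.315, 0.3619]
orientation: [-0.002, 0.757, 0.654, -0.002]
contact_force: [-0.4, 0.7, -1.4]
finger_gap: 0.0006
finger_force: 0.0
d [-0.0137  0.0075  0.1765] a [-0.003   0.0003  0.0076]
```

```bash
python3 -m crank '[{"fingers":-1,"dx":-0.004,"dy":0.003,"dz":0.05,"ax":0,"ay":0,"az":0},{"fingers":-1,"dx":-0.004,"dy":0.003,"dz":0.1,"ax":0,"ay":0,"az":0},{"fingers":-1,"dx":-0.004,"dy":0.003,"dz":0.14,"ax":0,"ay":0,"az":0},{"fingers":-1,"dx":-0.004,"dy":0.003,"dz":0.165,"ax":0,"ay":0,"az":0},{"fingers":-1,"dx":-0.004,"dy":0.003,"dz":0.177,"ax":0,"ay":0,"az":0},{"fingers":-1,"dx":-0.004,"dy":0.003,"dz":0.177,"ax":0,"ay":0,"az":0},{"fingers":-1,"dx":-0.004,"dy":0.003,"dz":0.177,"ax":0,"ay":0,"az":0}]' 10; python3 -c "
from k import *
p,r,s=pose();print(p)
for th in (1.9,1.7,1.5,1.3,1.1,.9,.7,.5,.3,.15,0):print(th,end=' ');go(tgt(th,.145 if th>1 else .14),-9,p,r)"
```

```text
time: 11.7
position: [0.5492, 0.3038, 0.2601]
orientation: [0.0, 0.76, 0.649, 0.001]
contact_force: [1.6, -0.5, -0.1]
finger_gap: 0.0005
finger_force: 0.0
[0.54918831 0.30377166 0.26012576]
1.9 d [-0.0537 -0.0275  0.0068] a [ 0.0008 -0.0007 -0.0001]
1.7 d [-0.1033 -0.0455  0.0067] a [ 0.0008 -0.0007 -0.0001]
1.5 d [-0.1527 -0.0527  0.0066] a [ 0.0008 -0.0007 -0.0001]
1.3 d [-0.197  -0.0513  0.0066] a [ 0.0008 -0.0007 -0.0001]
1.1 d [-0.2413 -0.0414  0.0066] a [ 0.0008 -0.0007 -0.0001]
0.9 d [-0.2788 -0.0164  0.0066] a [ 0.0008 -0.0007 -0.0001]
0.7 d [-0.3167  0.0096  0.0065] a [ 0.0008 -0.0007 -0.0001]
0.5 d [-0.3496  0.0436  0.0066] a [ 0.0008 -0.0007 -0.0001]
0.3 d [-0.3754  0.0845  0.0066] a [ 0.0008 -0.0007 -0.0001]
0.15 d [-0.3891  0.1188  0.0066] a [ 0.0008 -0.0007 -0.0001]
0 d [-0.3972  0.1555  0.0066] a [ 0.0008 -0.0007 -0.0001]
```

```bash
python3 -m crank '[{"fingers":-1,"dx":-0.027,"dy":-0.014,"dz":0.006,"ax":0,"ay":0,"az":0},{"fingers":-1,"dx":-0.054,"dy":-0.0275,"dz":0.006,"ax":0,"ay":0,"az":0},{"fingers":-1,"dx":-0.078,"dy":-0.037,"dz":0.006,"ax":0,"ay":0,"az":0},{"fingers":-1,"dx":-0.103,"dy":-0.0455,"dz":0.006,"ax":0,"ay":0,"az":0},{"fingers":-1,"dx":-0.128,"dy":-0.05,"dz":0.006,"ax":0,"ay":0,"az":0},{"fingers":-1,"dx":-0.153,"dy":-0.053,"dz":0.006,"ax":0,"ay":0,"az":0},{"fingers":-1,"dx":-0.175,"dy":-0.053,"dz":0.006,"ax":0,"ay":0,"az":0},{"fingers":-1,"dx":-0.197,"dy":-0.051,"dz":0.006,"ax":0,"ay":0,"az":0}]' 10
python3 - <<'E'
from k import *
p,r,s=pose();print(p,s['contact_force'])
for th in (1.3,1.1,.9,.7,.5,.3,.15,0):print(th,end=' ');go(tgt(th,.145 if th>1 else .14),-9,p,r)
d=snap('scene');print('bar end pred th=1.3',proj(d,[PV+.17*(-np.cos(t)*y-np.sin(t)*n) for t in (2.06,1.3)]))
cv2.imwrite('pics/s6.png',cv2.cvtColor(cv2.resize(d['frame'][110:260,240:440],(800,600),interpolation=cv2.INTER_CUBIC),cv2.COLOR_RGB2BGR))
E
```

```text
time: 12.5
position: [0.4998, 0.1907, 0.2558]
orientation: [-0.0, 0.76, 0.649, 0.0]
contact_force: [0.5, 1.4, -0.3]
finger_gap: 0.0003
finger_force: 0.3
[0.4998381  0.19073213 0.25581664] [ 0.52571496  1.36202789 -0.32064408]
1.3 d [ 0.0019  0.0005 -0.0003] a [ 0.0001 -0.0004  0.    ]
1.1 d [-0.0424  0.0103 -0.0003] a [ 0.0001 -0.0004  0.    ]
0.9 d [-0.0798  0.0354 -0.0003] a [ 0.0001 -0.0004  0.    ]
0.7 d [-0.1178  0.0614 -0.0004] a [ 0.0001 -0.0004  0.    ]
0.5 d [-0.1506  0.0953 -0.0004] a [ 0.0001 -0.0004  0.    ]
0.3 d [-0.1764  0.1362 -0.0004] a [ 0.0001 -0.0004  0.    ]
0.15 d [-0.1901  0.1706 -0.0004] a [ 0.0001 -0.0004  0.    ]
0 d [-0.1983  0.2072 -0.0004] a [ 0.0001 -0.0004  0.    ]
bar end pred th=1.3 [[414.21371194 168.40336759]
 [364.80632953 160.56759735]]
```

View pics/s6.png

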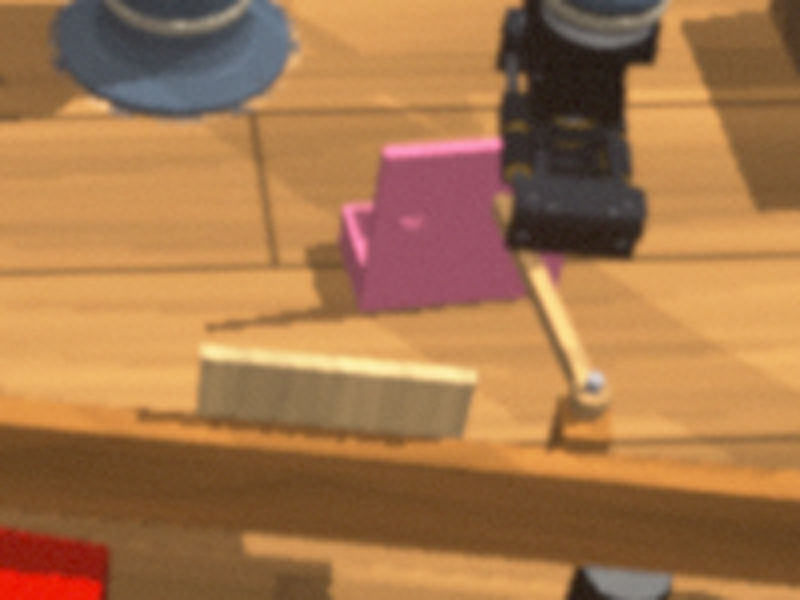

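The bar swings as planned; its end is at (500,197) in the crop and its angle about 1.3 rad. Keep pushing.

```bash
python3 -m crank '[{"fingers":-1,"dx":-0.02,"dy":0.004,"dz":0,"ax":0,"ay":0,"az":0},{"fingers":-1,"dx":-0.042,"dy":0.01,"dz":0,"ax":0,"ay":0,"az":0},{"fingers":-1,"dx":-0.061,"dy":0.022,"dz":0,"ax":0,"ay":0,"az":0},{"fingers":-1,"dx":-0.08,"dy":0.035,"dz":0,"ax":0,"ay":0,"az":0},{"fingers":-1,"dx":-0.099,"dy":0.048,"dz":0,"ax":0,"ay":0,"az":0},{"fingers":-1,"dx":-0.118,"dy":0.061,"dz":0,"ax":0,"ay":0,"az":0},{"fingers":-1,"dx":-0.135,"dy":0.078,"dz":0,"ax":0,"ay":0,"az":0},{"fingers":-1,"dx":-0.151,"dy":0.095,"dz":0,"ax":0,"ay":0,"az":0}]' 10
python3 - <<'E'
from k import *
p,r,s=pose();print(p,s['contact_force'])
for th in (.5,.3,.15,0):print(th,end=' ');go(tgt(th,.14),-9,p,r)
E
```

```text
time: 13.35
position: [0.5425, 0.092, 0.2555]
orientation: [-0.0, 0.761, 0.649, -0.0]
contact_force: [0.4, 1.0, -0.6]
finger_gap: 0.0001
finger_force: 0.3
[0.54249975 0.09197316 0.25547611] [ 0.41763062  0.96077324 -0.59035611]
0.5 d [ 0.0008 -0.0007 -0.0009] a [-0.0002  0.0002 -0.0003]
0.3 d [-0.0249  0.0402 -0.0009] a [-0.0002  0.0002 -0.0003]
0.15 d [-0.0386  0.0746 -0.0009] a [-0.0002  0.0002 -0.0003]
0 d [-0.0468  0.1113 -0.0009] a [-0.0002  0.0002 -0.0003]
```

```bash
python3 -m crank '[{"fingers":-1,"dx":-0.012,"dy":0.02,"dz":0,"ax":0,"ay":0,"az":0},{"fingers":-1,"dx":-0.025,"dy":0.04,"dz":0,"ax":0,"ay":0,"az":0},{"fingers":-1,"dx":-0.032,"dy":0.057,"dz":0,"ax":0,"ay":0,"az":0},{"fingers":-1,"dx":-0.039,"dy":0.075,"dz":0,"ax":0,"ay":0,"az":0},{"fingers":-1,"dx":-0.043,"dy":0.09,"dz":0,"ax":0,"ay":0,"az":0},{"fingers":-1,"dx":-0.046,"dy":0.102,"dz":0,"ax":0,"ay":0,"az":0},{"fingers":-1,"dx":-0.047,"dy":0.109,"dz":0,"ax":0,"ay":0,"az":0},{"fingers":-1,"dx":-0.047,"dy":0.111,"dz":0,"ax":0,"ay":0,"az":0}]' 10
python3 - <<'E'
from k import *
p,r,s=pose();print(p,s['contact_force']);go(tgt(0,.14),-9,p,r)
E
```

```text
time: 14.15
position: [0.6037, 0.0549, 0.2555]
orientation: [0.0, 0.76, 0.649, -0.0]
contact_force: [-0.1, 0.3, 0.1]
finger_gap: 0.0005
finger_force: 0.2
[0.60369937 0.05488628 0.25549787] [-0.07516186  0.26429147  0.07173524]
d [-0.0017  0.0009 -0.0008] a [-0.0001  0.0003  0.    ]
```

Press on a few mm until the stop pushes back.

```bash
python3 -m crank '[{"fingers":-1,"dx":0,"dy":0.003,"dz":0,"ax":0,"ay":0,"az":0},{"fingers":-1,"dx":0,"dy":0.005,"dz":0,"ax":0,"ay":0,"az":0},{"fingers":-1,"dx":0,"dy":0.005,"dz":0,"ax":0,"ay":0,"az":0}]' 10
```

```text
time: 14.45
position: [0.6064, 0.0547, 0.2556]
orientation: [-0.0, 0.76, 0.65, 0.0]
contact_force: [-1.3, 0.4, -0.3]
finger_gap: 0.0002
finger_force: 0.0
```

```bash
python3 -m crank '[{"fingers":-1,"dx":0,"dy":0.004,"dz":0,"ax":0,"ay":0,"az":0},{"fingers":-1,"dx":0,"dy":0.008,"dz":0,"ax":0,"ay":0,"az":0},{"fingers":-1,"dx":0,"dy":0.008,"dz":0,"ax":0,"ay":0,"az":0}]' 10
```

```text
time: 14.75
position: [0.6083, 0.0544, 0.2555]
orientation: [-0.003, 0.76, 0.65, -0.002]
contact_force: [-9.1, 0.8, 5.4]
finger_gap: 0.0004
finger_force: 4.7
```

The stop pushes back at 9 N. Back off towards the robot, rise, and check.

```bash
python3 -m crank '[{"fingers":-1,"dx":0,"dy":-0.03,"dz":0,"ax":0,"ay":0,"az":0},{"fingers":-1,"dx":0,"dy":-0.06,"dz":0,"ax":0,"ay":0,"az":0},{"fingers":-1,"dx":0,"dy":-0.1,"dz":-0.08,"ax":0,"ay":0,"az":0},{"fingers":-1,"dx":0,"dy":-0.2,"dz":-0.16,"ax":0,"ay":0,"az":0},{"fingers":-1,"dx":0.2,"dy":-0.2,"dz":-0.2,"ax":0,"ay":0,"az":0},{"fingers":-1,"dx":0.4,"dy":-0.2,"dz":-0.2,"ax":0,"ay":0,"az":0},{"fingers":-1,"dx":0.4,"dy":-0.2,"dz":-0.2,"ax":0,"ay":0,"az":0},{"fingers":-1,"dx":0.4,"dy":-0.2,"dz":-0.2,"ax":0,"ay":0,"az":0}]' 10
python3 - <<'E'
from k import *
a=snap('scene');b=snap('top')
for nm,d in(('s',a),('t',b)): print(nm,proj(d,[PV+.17*(-np.cos(t)*y-np.sin(t)*n)+[0,0,.008] for t in (0,.12)]+[PV+[0,0,.008]]).round(1).tolist())
f=lambda d,x,y_:cv2.resize(d['frame'][y_:y_+105,x:x+140],(400,300),interpolation=cv2.INTER_CUBIC)
cv2.imwrite('pics/f7.png',cv2.cvtColor(np.hstack([f(a,265,160),f(b,120,110)]),cv2.COLOR_RGB2BGR))
E
```

```text
time: 15.55
position: [0.5263, 0.2662, 0.3705]
orientation: [-0.0, 0.76, 0.65, 0.001]
contact_force: [2.1, 0.2, -0.1]
finger_gap: -0.0
finger_force: 0.0
s [[315.0, 200.7], [315.8, 194.5], [387.4, 207.4]]
t [[203.9, 146.5], [202.1, 154.5], [133.7, 137.0]]
```

View pics/f7.png

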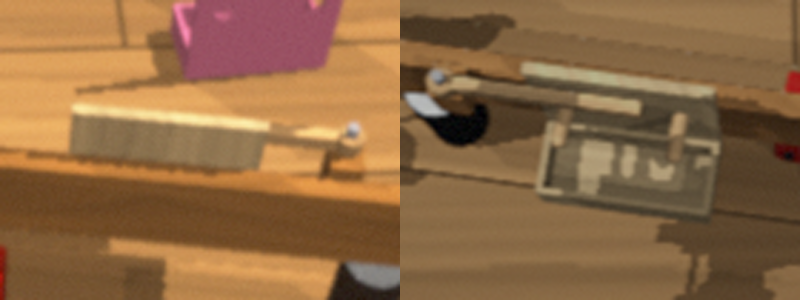

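In the top crop the bar end is at (640,107), which is full-image (204,147.5). Shut would be (203.9,146.5), so the angle is about 0.015 rad. The tray is home, and the can and box are undisturbed. Hand in.

```bash
python3 -c "
from bench import manip
print(manip.close_job())"
```

```text
the job is handed in; nothing more can be done
None
```

The tray hangs home on both middle pegs, the keeper is shut across it (about 0.015 rad by the last picture), the can and red box were not touched, and the job was handed in at about 16 s; no verdict came back.

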